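# Tamp a sample plate home in its spring holder

## Task

One of the three sample holders has its plate still standing proud on the springs. Take the tamper from its rest and press that plate straight down, squarely and in the middle, until you feel it bottom firmly on its stop, keep it there for a moment without cracking the glass, then ease off so that the three latches hold the plate in level, and stand the tamper back in its rest. Touch the plate only with the tamper and leave the other things on the bench where they are.

Things in the scene. Friction and masses are not known exactly. Their poses are not given: they have to be found in the camera images.
- holder: The sample holder to be worked on, fixed: dark steel base disc (96 mm across, 10 mm high) carrying an upright aluminium tube, bore 46.4 mm, outside 59 mm, rim 40 mm above the bench; three dark blue latch housings stand round it to the same height. Origin: centre of the base's underside, on the bench, z up. Its plate stands proud of the rim; those of the others do not.
- holder_mouth (a point): Centre of the holder's rim, on its axis 40 mm above the bench. Inside, three spring plungers carry the plate: together they push up with about 4 N at the start and 7 to 9 N at the bottom. Below them a hard brass stop ring, hidden by the plate and screw-set anew each time: its top lies anywhere from 13 to 20 mm above the bench, so it must be felt for.
- holder_latch (a point): Point on the holder's axis 28 mm above the bench, level with the flat undersides of three brass spring bolts, 120 degrees apart, that point inwards (tips 19.5 mm from the axis, bevelled on top). Each yields outwards, under 1 N, as the plate is pushed down past it (1 to 4 N more for all three) and springs back over the plate's edge.
- plate: The sample plate, loose: round steel, 44 mm across, 6 mm thick, 40 g, brittle amber glass in its top. Origin: centre of its underside, z up. At the start it lies level in the holder's mouth, underside 36 mm above the bench; on the stop 13 to 20 mm; let go, it rises under the bolts to about 22 mm. 15 to 23 N on it is a firm bottoming; the glass cracks if the tamper presses with more than 27 N.
- tamper: The tamper, loose, 0.18 to 0.29 kg, upright in its rest: flat white-soled steel foot 32 mm across, 16 mm high; steel neck 14 mm thick; straight round black handle 26 mm across from 42 to 92 mm above the sole. Origin: centre of the sole, z up along the handle. The foot goes down between the bolt tips with 3.5 mm to spare all round; farther off centre it holds a bolt back.
- rest: The tamper's rest, fixed to the bench: a black rubber cup 62 mm across and 14 mm high with a round recess 37 mm across, floor 4 mm above the bench, in which the tamper's foot stands. Origin: centre of the underside, z up.
- holder_full: Bystander, fixed: an identical holder whose plate is already latched in, its top below the rim. Origin: centre of the underside. Leave it alone.
- holder_empty: Bystander, fixed: an identical holder without a plate; plungers and stop ring are seen. Origin: centre of the underside. Leave it alone.
- beaker: Bystander, loose: glass beaker 72 mm across, 95 mm high. Origin: centre of the underside.
- beaker_small: Bystander, loose: glass beaker 54 mm across, 70 mm high. Origin: centre of the underside.
- measuring_cylinder: Bystander, loose: glass measuring cylinder, foot 64 mm across, 190 mm high. Origin: centre of the underside.
- amber_jar: Bystander, loose: amber glass jar 90 mm across, 150 mm high. Origin: centre of the underside.
- wash_bottle: Bystander, loose: white bottle with a red cap, 64 mm across, 160 mm high. Origin: centre of the underside.
- spatula: Bystander, loose: thin steel spatula about 180 mm long and 4 mm thick, lying on the bench. Origin: under its middle.
Not all that is in view belongs to the job. Leave any orange look-alike of the holder alone. Of the things like the tamper, leave any that is red; of the rest the larger one is meant.

How it is judged:
By the outcome, as a careful person would: the job done as asked, in the order asked, and still so for the second after the job is handed in, with the robot touching nothing.
It also fails if it takes over 58 s, if anything falls off the work surface, if the arm or the gripper's body presses on something with over 40 N, if the wrist force passes 120 N, or if a joint passes its speed limit or range.

## Robot

A 7-joint arm with a two-finger parallel gripper is mounted at the origin on the work surface. World frame = base frame: x ahead of the robot, y to its left, z up, the work surface at z = 0. Lengths are in m, angles in rad, forces in N, time in s.
With the tool pointing down it reaches from about 0.425 to 0.925 m from the base axis. Payload 6.8 kg.
Tool frame: the origin (TCP) lies at the very end of the fingers, on their centre line; the grasp point (between the pads) lies 19 mm behind it; z points along the fingers, y is the line along which they close (so a half turn about z gives the same grasp; the last joint's range is limited). The gripper opens to 85 mm and grips with 20 to 120 N. Pads are 22 mm wide; open, the fingers measure 114 mm over their backs; the gripper's body (76 mm by 85 mm) begins 54 mm behind the grasp point. The pads swing forward as they close: fully open they stand 13 mm farther back than shut.
Start: joints at [-1.249, 0.477, 0.022, 1.555, -0.011, 1.109, -0.083], TCP at [0.281, 0.614, 0.231] pointing down, gripper open.
Joint ranges: [-2.96, 2.96], [-0.34, 2.1], [-1.41, 1.46], [0.24, 2.44], [-1.37, 4.51], [0.17, 1.92], [-2.96, 2.96]. Speed limits (rad/s): [2.39, 2.39, 3.14, 3.14, 3.14, 3.14, 3.14].

## Interface

Orientations are given as a unit quaternion [w, x, y, z].
In Python, from station import bot gives the robot as it stands. The module is installed in compiled form; this text tells all that it offers.
- The arm moves only by the shell command python3 -m jog 'ROWS' [OPENING] [FORCE]. ROWS is JSON, a list of rows, each a list of 4 numbers: the shift along the tool's x, y, z in cm, then the turn about the tool's z in rad. In form: [[x, y, z, spin], ...]. A call has 1 to 20 rows; each row is the pose to reach, as a shift and turn from the pose commanded when the call began, along the tool's axes at that moment; what a row does not reach only later rows make up. A row lasts 1/12 s, in which the tool goes at most 41.7 mm and 7.16 degrees, less where a joint would pass 70% of its speed; a pose out of reach is approached as far as the arm can. A call with a gripper value outside its range is refused whole. OPENING is the closure, from -1 (fully open) to 1 (shut), set as the call begins (- or left out, the last holds). The fingers move at their own pace and stop on an object; FORCE is the grip in N (left out, the last holds). Time passes only in rows, so rows that repeat a pose let the fingers close. It gives the time, the measured TCP pose, the force, the opening and the grip force at its end, in the units of the state.
- bot.get_obs(): the state, without advancing time (a new reading comes with each control period).
- bot.read_camera(name): name is "side" or "top" or "wrist"; returns a dict with "pixels" (420x560x3 uint8, red, green, blue), "depth" (420x560 float32, m along the optical axis (not along the pixel's ray), 0 where there is no reading), "fovy" (degrees; the focal length in pixels is half the picture's height over the tangent of half this angle, whatever the lens; pixels are square), "cx", "cy" (the principal point, pixels), "pose" (4x4, takes a point from camera to world coordinates). Camera axes: x right, y down, z forward; pixel columns grow to the right and rows downward; lengths in m; the calibration is good to about 2 mm. A picture is of the moment at which its call begins.
- bot.hand_in(): hands the job in; it is judged then, once.
The state is a dict: "t": time; "q": joint angles; "joint_vel": joint speeds; "joint_torque": joint torques, N m; "eef_pos": TCP position; "tool_rot": TCP orientation; "contact_force": force on the tool from outside, world axes, zero at the start; "torque": the same for the moment, N m; "gripper_width": opening from 0.0 (shut) to 1.0 (fully open); "grasp_force": force on a finger pad.
Only numpy, scipy, OpenCV 4.12 (cv2) and the standard library are available. Lean on these libraries where they do the work, as an engineer would, in place of code of your own. Each camera call takes 0.05 s, during which the arm holds its last target. There are 200 camera calls.

## Working session

There is one attempt and no reset: what is moved stays moved. The work goes in short steps, Python scripts to look and compute and a shell command to move; the robot and the scene stay as the last step left them, time stands still between calls to the robot, and variables do not carry over. Pictures are saved under pics/ and viewed, at most 10 in all, crops included, and the job is handed in when it is done.

```bash
mkdir -p pics; cat > h.py <<'E'
from station import bot
import numpy as np, cv2
def snap(n,f):
    c=bot.read_camera(n); np.savez(f'pics/{f}.npz',**c); cv2.imwrite(f'pics/{f}.png',c['pixels'][:,:,::-1]); return c
def load(f): return np.load(f'pics/{f}.npz')
def pts(c):
    d=c['depth']; f=d.shape[0]/2/np.tan(np.radians(float(c['fovy']))/2)
    v,u=np.mgrid[:d.shape[0],:d.shape[1]]
    P=np.stack([(u-c['cx'])/f*d,(v-c['cy'])/f*d,d],-1)
    return P@c['pose'][:3,:3].T+c['pose'][:3,3]
E
python3 - <<'E'
from h import *
for n in('top','side'):
    c=snap(n,n+'0'); print(n,c['pose'].round(3).tolist(),c['fovy'])
a=[cv2.imread(f'pics/{n}0.png') for n in('top','side')]
o=bot.get_obs(); print({k:np.round(v,3) for k,v in o.items()})
E
```

```text
top [[-0.024, -0.989, 0.143, 0.478], [-0.999, 0.021, -0.025, 0.0], [0.022, -0.143, -0.989, 0.999], [0.0, 0.0, 0.0, 1.0]] 54.41930451431829
side [[0.751, -0.48, 0.453, -0.053], [-0.66, -0.531, 0.532, -0.772], [-0.015, -0.699, -0.715, 1.075], [0.0, 0.0, 0.0, 1.0]] 48.34451012952724
{'t': np.float64(0.1), 'q': array([-1.249,  0.478,  0.022,  1.556, -0.011,  1.109, -0.083]), 'joint_vel': array([-0.   , -0.002, -0.002, -0.001,  0.   ,  0.001,  0.002]), 'joint_torque': array([ 4.0000e-03, -5.9776e+01,  1.6140e+00, -2.8195e+01,  1.3000e-02,
        5.0000e-03,  0.0000e+00]), 'eef_pos': array([0.281, 0.613, 0.23 ]), 'tool_rot': array([-0.   ,  0.213,  0.977, -0.001]), 'contact_force': array([ 0.331,  0.591, -0.085]), 'torque': array([ 0.026, -0.02 ,  0.016]), 'grasp_force': np.float64(0.0), 'gripper_width': np.float64(1.0)}
```

View pics/top0.png

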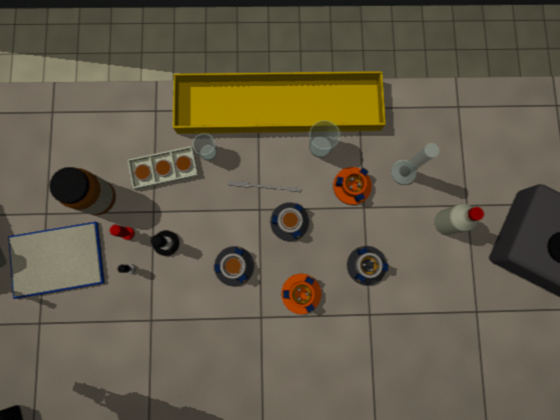

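View pics/side0.png

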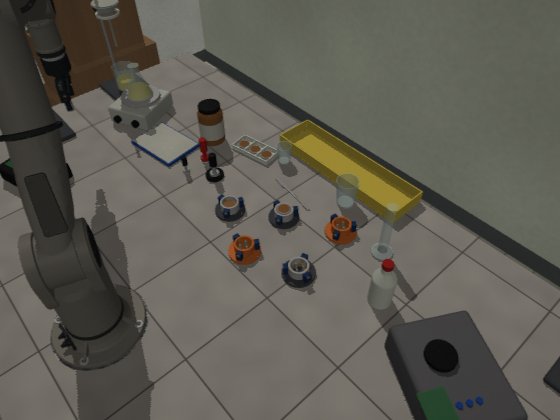

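The dark holders are at top pixels (290,221), (234,266) and (367,265). The last is empty, and the orange ones at (352,186) and (302,294) are look-alikes. The tamper candidates are a red one at (122,232), a small black one at (125,268) and a larger black one in a cup at (165,243), which is the one meant. Next I'll compare plate heights by depth and make one enlarged crop.

```bash
python3 - <<'E'
from h import *
c=load('top0'); P=pts(c)
for u,v in((290,221),(234,266),(367,265)):
    for r in (P[v-1:v+3,u-2:u+3],): print((u,v),np.median(r.reshape(-1,3),0).round(4))
    # rim/high points
    Q=P[v-22:v+22,u-22:u+22].reshape(-1,3); print(' zpct',np.percentile(Q[:,2],[5,50,80,90,97]).round(4))
    m=(Q[:,2]>.034)&(Q[:,2]<.06); print(' high n',m.sum(),Q[m].mean(0).round(4))
    m=(Q[:,2]>.0405); print(' >.0405 n',m.sum(),Q[m].mean(0).round(4) if m.any() else '')
u,v=165,243
Q=P[v-22:v+22,u-25:u+25].reshape(-1,3)
for lo,hi in((.007,.02),(.02,.085),(.085,.12)):
    m=(Q[:,2]>lo)&(Q[:,2]<hi);print(lo,m.sum(),Q[m].mean(0).round(4),Q[m].min(0).round(4),Q[m].max(0).round(4))
a=cv2.imread('pics/top0.png');s=cv2.imread('pics/side0.png')
f=lambda i:cv2.resize(i,None,fx=4,fy=4,interpolation=cv2.INTER_CUBIC)
A=np.vstack([np.hstack([f(a[190:290,205:305]),f(a[205:280,110:200])[:, :360].copy() if 0 else cv2.copyMakeBorder(f(a[205:280,110:200]),0,100,0,0,0)]),
 cv2.resize(s[150:230,170:322],(760,200*2))[:200*2]][:1])
cv2.imwrite('pics/crop1.png',A)
B=cv2.resize(s[130:235,170:320],None,fx=5,fy=5,interpolation=cv2.INTER_CUBIC);cv2.imwrite('pics/crop2.png',B); print(A.shape,B.shape)
E
```

```text
(290, 221) [ 0.5933 -0.0402  0.0415]
 zpct [-0.0026  0.0095  0.0392  0.0412  0.0434]
 high n 591 [ 0.599  -0.0408  0.0401]
 >.0405 n 267 [ 0.5954 -0.0395  0.0816]
(234, 266) [0.4922 0.0938 0.029 ]
 zpct [-0.0023  0.0094  0.031   0.0393  0.0412]
 high n 353 [0.4941 0.0958 0.0394]
 >.0405 n 98 [0.4928 0.0876 0.1101]
(367, 265) [ 0.4872 -0.2244  0.0109]
 zpct [-0.0023  0.0095  0.0331  0.039   0.041 ]
 high n 370 [ 0.4883 -0.2244  0.0389]
 >.0405 n 84 [ 0.4888 -0.1974  0.1669]
0.007 338 [0.5516 0.2524 0.0139] [0.5234 0.2284 0.0072] [0.584  0.2885 0.0199]
0.02 76 [0.5505 0.2501 0.0537] [0.5374 0.2453 0.02  ] [0.5658 0.2621 0.0841]
0.085 115 [0.5525 0.2572 0.0943] [0.5402 0.2458 0.0858] [0.5646 0.2698 0.0991]
(400, 760, 3) (525, 750, 3)
```

View pics/crop1.png

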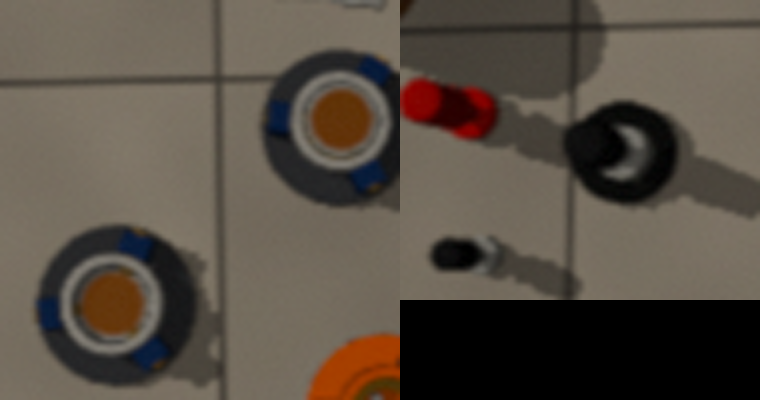

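View pics/crop2.png

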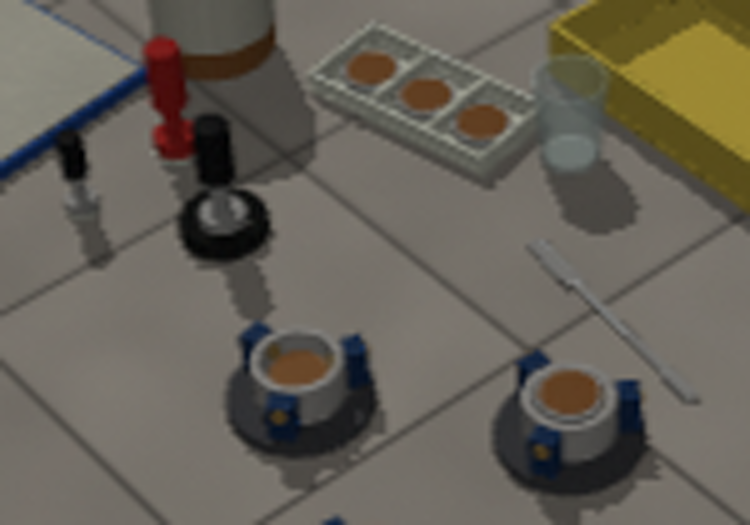

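The view confirms it. The plate at top (290,221) stands at z≈42 mm, level with the rim, while the one at (234,266) is sunk at 29 mm. The tamper in the black cup at (165,243) is the larger non-red one. Next I'll fit centres and work out the move.

```bash
cat >> h.py <<'E'
from scipy.optimize import least_squares
def axes():
    o=bot.get_obs(); w,x,y,z=o['tool_rot']; 
    from scipy.spatial.transform import Rotation as R
    return o, R.from_quat([x,y,z,w]).as_matrix()
def circ(Q):  # min enclosing style outline centre of xy pts
    (x,y),r=cv2.minEnclosingCircle((Q[:,:2]*1000).astype(np.float32)); return np.round([x,y,r],1)
E
python3 - <<'E'
from h import *
c=load('top0'); P=pts(c)
def sel(u,v,w,lo,hi):
    Q=P[v-w:v+w,u-w:u+w].reshape(-1,3); return Q[(Q[:,2]>lo)&(Q[:,2]<hi)]
def clean(Q,r):
    m=np.median(Q,0); return Q[np.hypot(*(Q-m)[:,:2].T)<r]
h=clean(sel(290,221,24,.037,.0437),.045); print('rim+plate+housings',h.mean(0).round(4),circ(h))
b=clean(sel(290,221,28,.007,.012),.055); print('base',circ(b))
# plate amber by colour
px=c['pixels'].astype(int); m=np.zeros(px.shape[:2],bool); m[205:237,275:306]=1
m&=(px[...,0]>px[...,2]*1.8+20)&(P[...,2]>.036)&(P[...,2]<.046); print('glass',P[m].mean(0).round(4),circ(P[m]))
t=sel(165,243,25,.088,.1); print('handle top',t.mean(0).round(4),circ(t))
k=clean(sel(165,243,25,.0115,.0165),.04); print('cup',circ(k),k.mean(0))
r=sel(122,232,18,.03,.12); print('red',r.min(0),r.max(0))
o,R=axes(); d=np.array([.5525,.2575,.2])-o['eef_pos']; print('tool shift cm',(R.T@d*100).round(2)); print(R.round(3))
E
```

```text
rim+plate+housings [ 0.5999 -0.0413  0.0401] [599.1 -41.6  42.9]
base [599.  -40.2  47.9]
glass [ 0.5992 -0.0402  0.0416] [599.1 -40.1  17.3]
handle top [0.5527 0.2574 0.0946] [553.1 258.3  12.9]
cup [553.3 258.9  30.6] [0.55182592 0.25325102 0.013866  ]
red [0.56578074 0.33735897 0.04324739] [0.59143316 0.36154297 0.09610282]
tool shift cm [-39.49 -21.01   3.08]
[[-0.909  0.417 -0.001]
 [ 0.417  0.909 -0.002]
 [-0.    -0.002 -1.   ]]
```

```bash
python3 -m jog '[[-3,-1.6,0,0.1],[-6,-3.2,0,0.2],[-9.5,-5,0,0.3],[-13,-6.9,0,0.4],[-16.5,-8.7,0,0.5],[-20,-10.6,0.5,0.6],[-23.5,-12.4,1,0.7],[-27,-14.3,1.5,0.8],[-30.5,-16.1,2,0.9],[-34,-18,2.5,1.0],[-37,-19.6,3,1.1],[-39,-20.6,3,1.14],[-39.5,-20.9,3,1.14],[-39.5,-20.9,3,1.14],[-39.5,-20.9,3,1.14],[-39.5,-20.9,3,1.14]]' -1
python3 - <<'E'
from h import *
c=snap('wrist','w1'); P=pts(c); o,R=axes(); print(o['eef_pos'],R.round(3).tolist(),o['contact_force'])
m=(P[...,2]>.08)&(P[...,2]<.1)&(np.hypot(P[...,0]-.553,P[...,1]-.258)<.03); print(m.sum(),P[m].mean(0) if m.any() else '',circ(P[m]) if m.any() else '')
m=(P[...,2]>.012)&(P[...,2]<.016)&(np.hypot(P[...,0]-.553,P[...,1]-.258)<.04); print(m.sum(),circ(P[m]) if m.any() else '')
E
```

```text
t: 1.43
eef_pos: [0.552, 0.2611, 0.2011]
tool_rot: [-0.001, 0.706, 0.709, -0.0]
contact_force: [-0.8, -0.1, -0.5]
gripper_width: 0.996
grasp_force: 0.0
[0.55203502 0.26122576 0.20118244] [[-0.005, 1.0, -0.001], [1.0, 0.005, 0.001], [0.001, -0.001, -1.0]] [-0.13177631  0.83435871 -0.20837762]
955 [0.55174426 0.26172384 0.09393748] [551.9 259.7  13.1]
1462 [552.4 260.6  30.8]
```

View pics/w1.png

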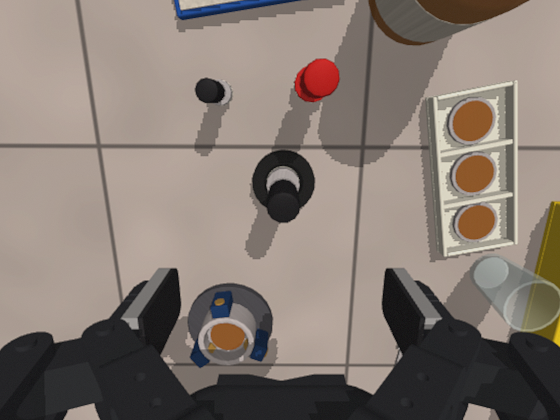

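The wrist view shows the tamper upright in its cup, with the handle top at about (283,205) and clear of the others. I'll descend and grip.

```bash
python3 -m jog '[[-0.1,0.05,2,0],[-0.2,0.05,5,0],[-0.2,0.05,8,0],[-0.2,0.05,11,0],[-0.2,0.05,13.3,0],[-0.2,0.05,14.6,0],[-0.2,0.05,14.6,0],[-0.2,0.05,14.6,0]]' -1
python3 -m jog '[[0,0,0,0],[0,0,0,0],[0,0,0,0],[0,0,0,0],[0,0,0,0],[0,0,0,0],[0,0,0,0],[0,0,0,0],[0,0,0,0],[0,0,0,0],[0,0,0,0],[0,0,0,0],[0,0,0,0],[0,0,0,0]]' 1 90
```

```text
t: 2.15
eef_pos: [0.5535, 0.2578, 0.0555]
tool_rot: [-0.0, 0.706, 0.708, -0.0]
contact_force: [0.1, -0.6, -0.2]
gripper_width: 1.001
grasp_force: 0.0
t: 3.32
eef_pos: [0.5544, 0.2573, 0.0562]
tool_rot: [0.0, 0.707, 0.707, 0.001]
contact_force: [-1.3, -0.5, 6.4]
gripper_width: 0.281
grasp_force: 87.8
```

```bash
python3 -m jog '[[0,0,-0.3,0],[0,0,-0.8,0],[0,0,-1.5,0],[0,0,-3,0],[0,0,-5,0],[0,0,-7,0],[0,0,-9,0],[0,0,-10,0],[0,0,-10,0],[0,0,-10,0],[0,0,-10,0]]'
python3 - <<'E'
from h import *
for i in range(3):
    o,R=axes();print(o['eef_pos'].round(4),o['contact_force'].round(2)); bot.read_camera('side') if 0 else None
c=snap('top','t2');P=pts(c);d=o['eef_pos']
m=(np.hypot(P[...,0]-.553,P[...,1]-.258)<.04)&(P[...,2]>.0115)&(P[...,2]<.0165);print('cup',m.sum(),circ(P[m]))
c=snap('side','s2');P=pts(c)
B=cv2.resize(cv2.imread('pics/s2.png')[100:210,150:280],(780,600),interpolation=cv2.INTER_CUBIC)
W=snap('wrist','w2'); P=pts(W)
B2=cv2.imread('pics/w2.png'); 
cv2.imwrite('pics/c3.png',np.hstack([cv2.resize(B,(400,338)),cv2.resize(B2,(400,300))[:338] if 0 else cv2.copyMakeBorder(cv2.resize(B2,(400,300)),0,38,0,0,0)]))
E
```

```text
t: 4.23
eef_pos: [0.5528, 0.2568, 0.1541]
tool_rot: [-0.0, 0.707, 0.708, -0.001]
contact_force: [-0.3, 0.4, -2.7]
gripper_width: 0.281
grasp_force: 88.4
[0.5528 0.2568 0.1541] [-0.27  0.36 -2.66]
[0.5528 0.2568 0.1541] [-0.27  0.36 -2.66]
[0.5528 0.2568 0.1541] [-0.27  0.36 -2.66]
cup 218 [553.1 258.6  30.7]
```

View pics/c3.png

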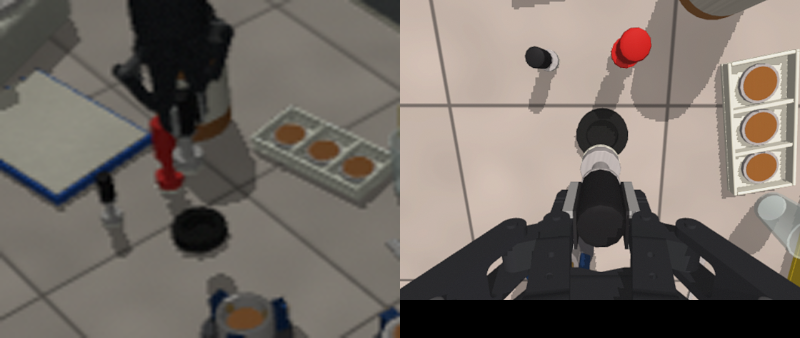

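The tamper is lifted, gripped between the pads and looks upright. I'll fit its axis in the tool frame from the wrist depth.

```bash
python3 - <<'E'
from h import *
W=load('w2'); P=pts(W); o,R=axes()
T=(P-o['eef_pos'])@R  # tool frame
print('cam in tool',((W['pose'][:3,3]-o['eef_pos'])@R).round(4))
px=W['pixels'].astype(int)
m0=(np.abs(T[...,1])<.02)&(np.abs(T[...,0])<.025)
def fit(Q,r):
    f=lambda p:np.hypot(Q[:,0]-p[0],Q[:,1]-p[1])-r
    s=least_squares(f,[0,0],loss='soft_l1',f_scale=.0005); return s.x*1000,np.sqrt((s.fun**2).mean())*1000
for lo,hi,r in((-.040,-.030,.013),(-.030,-.018,.013),(-.016,.006,.013),(.014,.032,.007),(.038,.05,.016)):
    m=m0&(T[...,2]>lo)&(T[...,2]<hi); Q=T[m]
    if len(Q)>20: print(lo,hi,len(Q),Q.min(0).round(4),Q.max(0).round(4),*fit(Q,r))
for z in np.arange(-.05,.06,.004):
    m=m0&(np.abs(T[...,2]-z)<.002); 
    if m.sum()>5: print(z.round(3),m.sum(),T[m].mean(0).round(4),T[m].min(0).round(4)[:2],T[m].max(0).round(4)[:2])
E
```

```text
cam in tool [ 0.0738 -0.0017 -0.1422]
-0.04 -0.03 5263 [-0.0121 -0.02   -0.04  ] [ 0.0158  0.02   -0.03  ] [ 1.42063716 -1.7200002 ] 4.756609019528744
-0.03 -0.018 1509 [-0.0107 -0.02   -0.03  ] [ 0.0158  0.02   -0.018 ] [ 2.28026306 -1.5389416 ] 3.353466026607381
-0.016 0.006 1613 [ 0.0054 -0.02   -0.016 ] [0.0159 0.02   0.006 ] [ 2.16280219 -1.81550259] 2.8414311894649695
0.014 0.032 84 [ 0.0061 -0.0079  0.025 ] [0.0096 0.0033 0.0319] [ 2.26490275 -2.11533525] 0.17375012482439842
0.038 0.05 366 [-0.0017 -0.018   0.038 ] [0.0185 0.0137 0.05  ] [ 1.88982274 -2.20525697] 1.5629185319204855
-0.05 344 [ 0.0108  0.0025 -0.0501] [-0.0083 -0.02  ] [0.0128 0.02  ]
-0.046 530 [ 0.008   0.0027 -0.046 ] [-0.0085 -0.02  ] [0.0139 0.02  ]
-0.042 403 [ 0.0062  0.0001 -0.0418] [-0.0074 -0.02  ] [0.0136 0.0198]
-0.038 4229 [ 0.0036 -0.0017 -0.0384] [-0.0121 -0.0197] [0.0156 0.02  ]
-0.034 724 [ 0.0105 -0.0016 -0.0342] [-0.0115 -0.02  ] [0.0158 0.017 ]
-0.03 595 [ 0.0111 -0.0005 -0.0301] [-0.0109 -0.0199] [0.0157 0.0199]
-0.026 523 [ 0.0117 -0.0008 -0.026 ] [ 0.0055 -0.0199] [0.0157 0.02  ]
-0.022 4
[... 477 characters left out ...]
7 0.0105]
0.006 249 [ 0.0126 -0.0018  0.006 ] [ 0.0044 -0.0147] [0.016  0.0108]
0.01 32 [ 0.0133 -0.0017  0.0088] [ 0.0082 -0.0124] [0.0155 0.0098]
0.026 23 [ 0.0089 -0.002   0.0268] [ 0.0078 -0.0062] [0.0095 0.0016]
0.03 61 [ 0.0085 -0.0023  0.03  ] [ 0.0061 -0.0079] [0.0096 0.0033]
0.034 108 [ 0.009  -0.002   0.0348] [-0.0026 -0.016 ] [0.0174 0.0118]
0.038 1130 [ 0.0092 -0.0023  0.0371] [-0.0039 -0.0177] [0.0183 0.0137]
0.042 103 [ 0.0155 -0.0019  0.0419] [ 0.0093 -0.0166] [0.0183 0.0121]
0.046 93 [ 0.0155 -0.0024  0.0459] [ 0.0093 -0.0165] [0.0183 0.0118]
0.05 119 [ 0.0149 -0.002   0.0499] [ 0.004 -0.018] [0.0185 0.0132]
0.054 25 [ 0.0159 -0.0023  0.0526] [ 0.0106 -0.0157] [0.0182 0.0109]
```

```bash
python3 -m jog '[[-1,0.2,0,0],[-3,0.5,0,0],[-6,1,0,0],[-9,1.4,0,0],[-12,1.9,0,0],[-15,2.4,0,0],[-18,2.8,0,0],[-21,3.3,0,0],[-24,3.7,0,0],[-26.5,4.1,0,0],[-28.5,4.4,1,0],[-29.5,4.6,2,0],[-29.9,4.6,2.5,0],[-29.9,4.6,2.5,0],[-29.9,4.6,2.5,0],[-29.9,4.6,2.5,0],[-29.9,4.6,2.5,0]]'
cat > al.py <<'E'
from h import *
import sys
n=sys.argv[1]
W=snap('wrist',n); P=pts(W); o,R=axes(); T=(P-o['eef_pos'])@R
print(o['eef_pos'].round(4),o['contact_force'].round(2),'Rz',R.round(4).tolist())
def fit(Q,r):
    f=lambda p:np.hypot(Q[:,0]-p[0],Q[:,1]-p[1])-(p[2] if r is None else r)
    s=least_squares(f,[*Q[:,:2].mean(0),.03][:3 if r is None else 2],loss='soft_l1',f_scale=.0005); return (s.x*1000).round(2),len(Q)
m0=(np.abs(T[...,1])<.025)&(np.abs(T[...,0])<.025)
for lo,hi,r in((.024,.033,.007),(.040,.051,.016)):
    m=m0&(T[...,2]>lo)&(T[...,2]<hi); print('tamper',fit(T[m],r))
rr=np.hypot(P[...,0]-.599,P[...,1]+.04); m=(rr<.056)&(P[...,2]>.006)&(P[...,2]<.013)
# base disc outer edge: outermost point per angular bin
Q=T[m]; c0=Q[:,:2].mean(0)
c0=((np.array([.599,-.04,.01])-o['eef_pos'])@R)[:2]
def edge(Q,c0,r,tol):
    a=np.arctan2(Q[:,1]-c0[1],Q[:,0]-c0[0]);d=np.hypot(*(Q[:,:2]-c0).T);b=((a+np.pi)/np.radians(5)).astype(int)
    E=np.array([Q[b==k][np.argmax(d[b==k])] for k in np.unique(b) if (b==k).sum()>2]); 
    E=E[np.abs(np.hypot(*(E[:,:2]-c0).T)-r)<tol]; return E
E=edge(Q,c0,.048,.006); print('base edge',fit(E,None),fit(E,.048))
m=(rr<.034)&(P[...,2]>.037)&(P[...,2]<.0415); Q=T[m]; E=edge(Q,c0,.0295,.004)
print('rim edge',fit(E,None),fit(E,.0295)); print('TCP->',c0*1000)
E
python3 al.py w3
python3 - <<'E'
from h import *
c=snap('top','t3');P=pts(c)
E
```

```text
t: 5.8
eef_pos: [0.6003, -0.0402, 0.1306]
tool_rot: [-0.0, 0.706, 0.708, 0.0]
contact_force: [0.0, 0.0, -2.2]
gripper_width: 0.285
grasp_force: 88.4
[ 0.6004 -0.0404  0.1307] [-0.01  0.53 -2.37] Rz [[-0.0031, 1.0, 0.0006], [1.0, 0.0031, 0.0006], [0.0006, 0.0006, -1.0]]
tamper (array([15.72, -2.07]), 96)
tamper (array([ 2.29, -2.08]), 295)
base edge (array([ 0.76, -2.25, 47.55]), 51) (array([ 0.36, -2.28]), 51)
rim edge (array([ 0.69, -2.34, 29.03]), 35) (array([ 0.07, -2.32]), 35)
TCP-> [ 0.32784326 -1.43742954]
```

View pics/w3.png

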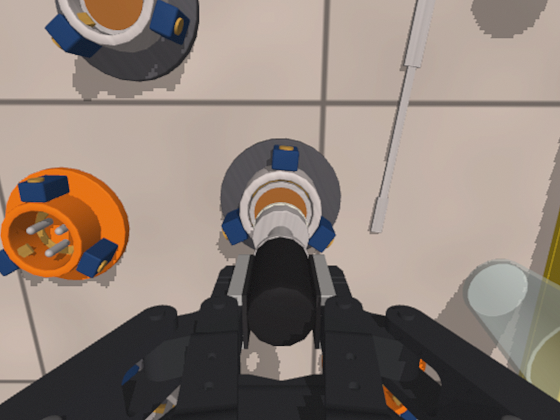

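The holder is below the foot, with its rim centred at about (280,205). By relative measurement, the foot needs to move −1.7 mm in tool x. I'll apply that, go lower and re-check.

```bash
python3 -m jog '[[-0.1,-0.02,0.5,0],[-0.17,-0.02,1.3,0],[-0.17,-0.02,2,0],[-0.17,-0.02,2.5,0],[-0.17,-0.02,2.7,0],[-0.17,-0.02,2.7,0],[-0.17,-0.02,2.7,0],[-0.17,-0.02,2.7,0]]'
python3 al.py w4
python3 - <<'E'
from h import *
import cv2
c=snap('side','s4')
a=cv2.imread('pics/w4.png'); b=cv2.imread('pics/s4.png')
cv2.imwrite('pics/c4.png',np.hstack([cv2.resize(a[130:300,190:370],(400,378),interpolation=cv2.INTER_CUBIC),cv2.resize(b[150:245,235:335],(398,378),interpolation=cv2.INTER_CUBIC)]))
E
```

```text
t: 6.57
eef_pos: [0.6001, -0.0437, 0.1035]
tool_rot: [0.0, 0.707, 0.707, 0.0]
contact_force: [-0.2, 0.5, -2.0]
gripper_width: 0.289
grasp_force: 88.4
[ 0.6001 -0.0437  0.1036] [ 0.16  0.18 -2.56] Rz [[-0.0009, 1.0, 0.0006], [1.0, 0.0009, 0.0], [0.0, 0.0006, -1.0]]
tamper (array([ 2.33, -2.03]), 92)
tamper (array([ 1.99, -2.1 ]), 299)
base edge (array([ 3.99, -2.  , 47.63]), 49) (array([ 3.62, -2.02]), 49)
rim edge (array([ 3.89, -1.96, 29.12]), 38) (array([ 3.38, -1.96]), 38)
TCP-> [ 3.66262704 -1.17292065]
```

View pics/c4.png

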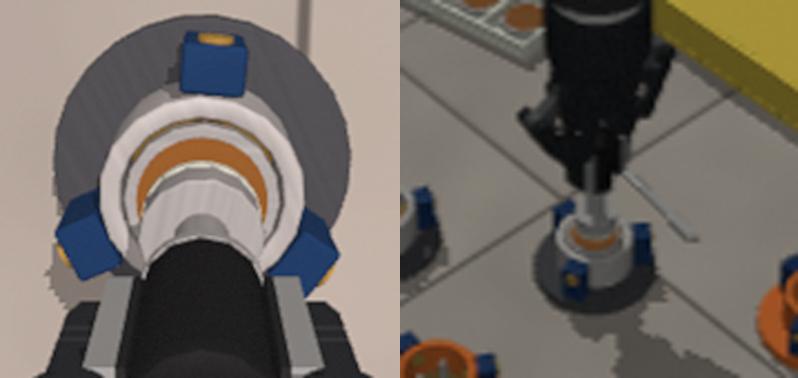

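The foot now sits about 1.6 mm too far toward −x in the tool frame, because the earlier reading was taken before the arm settled. I'll correct and re-measure.

```bash
python3 -m jog '[[0.15,0,0,0],[0.15,0,0,0],[0.15,0,0,0],[0.15,0,0,0],[0.15,0,0,0],[0.15,0,0,0],[0.15,0,0,0],[0.15,0,0,0]]'
python3 al.py w5; python3 al.py w5b | tail -4
```

```text
t: 7.33
eef_pos: [0.5998, -0.0421, 0.1033]
tool_rot: [0.0, 0.707, 0.707, 0.0]
contact_force: [-1.2, 0.7, -3.1]
gripper_width: 0.285
grasp_force: 88.4
[ 0.5998 -0.0422  0.1033] [ 0.49 -0.12 -1.75] Rz [[-0.0009, 1.0, -0.0001], [1.0, 0.0009, 0.0], [0.0, -0.0001, -1.0]]
tamper (array([15.4 , -2.18]), 92)
tamper (array([ 2.05, -2.04]), 290)
base edge (array([ 2.84, -1.57, 47.41]), 49) (array([ 2.16, -1.62]), 49)
rim edge (array([ 2.66, -1.65, 28.95]), 39) (array([ 1.96, -1.7 ]), 39)
TCP-> [ 2.15882522 -0.79469493]
tamper (array([ 1.99, -2.03]), 293)
base edge (array([ 2.77, -1.6 , 47.41]), 49) (array([ 2.09, -1.65]), 49)
rim edge (array([ 2.58, -1.64, 28.97]), 38) (array([ 1.92, -1.65]), 38)
TCP-> [ 2.12363752 -0.82056568]
```

```bash
python3 -m jog '[[0.02,0.03,0.3,0],[0.02,0.03,0.6,0],[0.02,0.03,0.8,0],[0.02,0.03,0.9,0],[0.02,0.03,1.0,0],[0.02,0.03,1.1,0],[0.02,0.03,1.2,0],[0.02,0.03,1.3,0],[0.02,0.03,1.4,0],[0.02,0.03,1.4,0],[0.02,0.03,1.4,0]]'
python3 -m jog '[[0,0,0.1,0],[0,0,0.2,0],[0,0,0.3,0],[0,0,0.4,0],[0,0,0.5,0],[0,0,0.6,0],[0,0,0.6,0],[0,0,0.6,0]]'
```

```text
t: 8.35
eef_pos: [0.6002, -0.042, 0.0893]
tool_rot: [0.0, 0.707, 0.707, 0.0]
contact_force: [-2.1, 0.2, 3.0]
gripper_width: 0.284
grasp_force: 88.4
t: 9.02
eef_pos: [0.6003, -0.0419, 0.0832]
tool_rot: [0.0, 0.707, 0.707, 0.0]
contact_force: [-1.1, -0.2, 1.1]
gripper_width: 0.282
grasp_force: 88.4
```

```bash
python3 -m jog '[[0,0,0.05,0],[0,0,0.1,0],[0,0,0.15,0],[0,0,0.2,0],[0,0,0.25,0],[0,0,0.25,0],[0,0,0.25,0]]'; for i in 1; do python3 -m jog '[[0,0,0.05,0],[0,0,0.1,0],[0,0,0.1,0],[0,0,0.1,0]]'; done
```

```text
t: 9.6
eef_pos: [0.6003, -0.0419, 0.0808]
tool_rot: [0.0, 0.707, 0.707, 0.0]
contact_force: [-0.7, 0.2, 3.0]
gripper_width: 0.285
grasp_force: 88.4
t: 9.93
eef_pos: [0.6003, -0.0419, 0.0798]
tool_rot: [0.0, 0.707, 0.707, 0.0]
contact_force: [0.8, 0.5, 4.1]
gripper_width: 0.285
grasp_force: 88.4
```

```bash
python3 -m jog '[[0,0,0.05,0],[0,0,0.1,0],[0,0,0.1,0],[0,0,0.1,0]]' | grep -E 'eef|contact'
```

```text
eef_pos: [0.6002, -0.0419, 0.0788]
contact_force: [0.7, -0.6, 3.7]
```

```bash
python3 -m jog '[[0,0,0.03,0],[0,0,0.06,0],[0,0,0.06,0],[0,0,0.06,0]]' | grep -E 'eef|contact'
```

```text
eef_pos: [0.6002, -0.0419, 0.0782]
contact_force: [1.5, 0.0, 3.4]
```

```bash
python3 -m jog '[[0,0,0.03,0],[0,0,0.05,0],[0,0,0.05,0],[0,0,0.05,0]]' | grep -E 'eef|contact'
```

```text
eef_pos: [0.6002, -0.0419, 0.0777]
contact_force: [0.4, -0.0, 4.8]
```

```bash
python3 -m jog '[[0,0,0.03,0],[0,0,0.05,0],[0,0,0.05,0],[0,0,0.05,0]]' | grep -E 'eef|contact'
```

```text
eef_pos: [0.6002, -0.0419, 0.0772]
contact_force: [0.6, -0.3, 4.5]
```

```bash
python3 -m jog '[[0,0,0.03,0],[0,0,0.05,0],[0,0,0.05,0],[0,0,0.05,0]]' | grep -E 'eef|contact'
```

```text
eef_pos: [0.6002, -0.0419, 0.0767]
contact_force: [-0.2, 0.1, 4.1]
```

```bash
python3 -m jog '[[0,0,0.03,0],[0,0,0.05,0],[0,0,0.05,0],[0,0,0.05,0]]' | grep -E 'eef|contact'
```

```text
eef_pos: [0.6002, -0.0419, 0.0762]
contact_force: [0.1, 0.1, 4.0]
```

```bash
python3 -m jog '[[0,0,0.03,0],[0,0,0.05,0],[0,0,0.05,0],[0,0,0.05,0]]' | grep -E 'eef|contact'
```

```text
eef_pos: [0.6002, -0.0419, 0.0757]
contact_force: [-0.6, 0.4, 4.6]
```

```bash
python3 -m jog '[[0,0,0.03,0],[0,0,0.05,0],[0,0,0.05,0],[0,0,0.05,0]]' | grep -E 'eef|contact'
```

```text
eef_pos: [0.6002, -0.0419, 0.0752]
contact_force: [0.8, 0.1, 5.0]
```

```bash
python3 -m jog '[[0,0,0.03,0],[0,0,0.05,0],[0,0,0.05,0],[0,0,0.05,0]]' | grep -E 'eef|contact'
```

```text
eef_pos: [0.6002, -0.042, 0.075]
contact_force: [-0.8, 0.5, 6.9]
```

```bash
python3 -m jog '[[0,0,0.03,0],[0,0,0.03,0],[0,0,0.03,0],[0,0,0.03,0]]' | grep -E 'eef|contact'
```

```text
eef_pos: [0.6002, -0.0419, 0.0749]
contact_force: [-1.2, -0.4, 8.5]
```

```bash
python3 -m jog '[[0,0,0.03,0],[0,0,0.03,0],[0,0,0.03,0],[0,0,0.03,0]]' | grep -E 'eef|contact'
```

```text
eef_pos: [0.6002, -0.042, 0.0748]
contact_force: [-1.3, 0.5, 10.4]
```

Bottomed on the stop: the position has held while the force climbs about 6 N per mm commanded. F≈12.8 N now (weight added back), and I'm aiming for about 19 N.

```bash
python3 -m jog '[[0,0,0.03,0],[0,0,0.06,0],[0,0,0.06,0],[0,0,0.06,0]]' | grep -E 'eef|contact'
```

```text
eef_pos: [0.6003, -0.042, 0.0748]
contact_force: [-3.1, -0.3, 15.0]
```

```bash
python3 -m jog '[[0,0,0.02,0],[0,0,0.04,0],[0,0,0.04,0],[0,0,0.04,0]]' | grep -E 'eef|contact'
```

```text
eef_pos: [0.6004, -0.042, 0.0747]
contact_force: [-3.6, 0.5, 18.2]
```

F≈20 N, a firm bottoming. I'll hold there, then ease off slowly.

```bash
python3 -m jog '[[0,0,0,0],[0,0,0,0],[0,0,0,0],[0,0,0,0],[0,0,0,0],[0,0,0,0],[0,0,0,0],[0,0,0,0],[0,0,0,0],[0,0,0,0],[0,0,0,0],[0,0,0,0]]' | grep -E '^t|eef|contact'
python3 -m jog '[[0,0,-0.05,0],[0,0,-0.1,0],[0,0,-0.15,0],[0,0,-0.2,0],[0,0,-0.25,0],[0,0,-0.3,0],[0,0,-0.35,0],[0,0,-0.4,0],[0,0,-0.5,0],[0,0,-0.6,0],[0,0,-0.7,0],[0,0,-0.8,0],[0,0,-0.9,0],[0,0,-1.0,0],[0,0,-1.0,0]]' | grep -E '^t|eef|contact'
```

```text
t: 15.27
eef_pos: [0.6004, -0.042, 0.0747]
tool_rot: [-0.0, 0.707, 0.707, 0.0]
contact_force: [-3.9, -0.0, 19.0]
t: 16.52
eef_pos: [0.5992, -0.0419, 0.0826]
tool_rot: [-0.001, 0.707, 0.707, -0.001]
contact_force: [-0.1, -0.5, -2.9]
```

```bash
python3 -m jog '[[0,0,-0.3,0],[0,0,-0.8,0],[0,0,-1.5,0],[0,0,-2.5,0],[0,0,-4,0],[0,0,-5.5,0],[0,0,-7,0],[0,0,-7,0],[0,0,-7,0],[0,0,-7,0]]' | grep -E '^t|eef|contact'
python3 al.py w6
python3 - <<'E'
from h import *
W=load('w6');P=pts(W)
px=W['pixels'].astype(int); m=(px[...,0]>px[...,2]*1.8+20)&(np.hypot(P[...,0]-.599,P[...,1]+.041)<.02)
Q=P[m]; Q=Q[Q[:,2]<.045]; A=np.c_[Q[:,:2]-Q[:,:2].mean(0),np.ones(len(Q))]; print(len(Q),np.linalg.lstsq(A,Q[:,2],rcond=None)[0].round(4))
a=cv2.imread('pics/w6.png'); c=snap('side','s6'); b=cv2.imread('pics/s6.png')
cv2.imwrite('pics/c6.png',np.hstack([cv2.resize(a[110:290,180:380],(420,378),interpolation=cv2.INTER_CUBIC),cv2.resize(b[160:240,245:325],(378,378),interpolation=cv2.INTER_CUBIC)]))
E
```

```text
t: 17.35
eef_pos: [0.5998, -0.0417, 0.1528]
tool_rot: [-0.0, 0.707, 0.708, -0.0]
contact_force: [0.2, 0.4, -2.0]
[ 0.5994 -0.0418  0.1523] [-0.05 -0.45 -2.87] Rz [[-0.0011, 1.0, -0.0014], [1.0, 0.0011, 0.0001], [0.0001, -0.0014, -1.0]]
tamper (array([15.35, -2.08]), 106)
tamper (array([ 2.04, -1.73]), 289)
base edge (array([ 2.11, -1.1 , 47.59]), 49) (array([ 1.69, -1.13]), 49)
rim edge (array([ 1.94, -1.13, 29.15]), 36) (array([ 1.45, -1.15]), 36)
TCP-> [ 1.76090088 -0.23482489]
1121 [ 0.0026 -0.0116  0.0282]
```

View pics/c6.png

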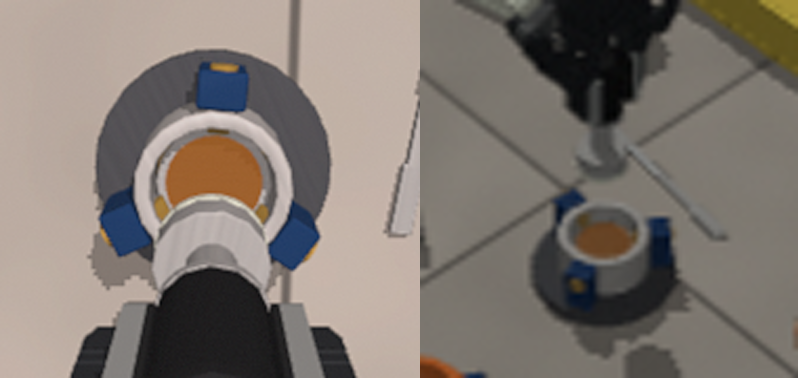

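The plate is latched: its top is at 28.2 mm, it is level to within about 0.01 rad, and the brass bolt tips are over its edge. Now I'll take the tamper back to its rest.

```bash
python3 -m jog '[[1,-0.2,0,0],[3,-0.5,0,0],[6,-0.9,0,0],[9,-1.4,0,0],[12,-1.8,0,0],[15,-2.3,0,0],[18,-2.8,0,0],[21,-3.2,0,0],[24,-3.7,0,0],[26.5,-4.1,0,0],[28.5,-4.4,0,0],[29.5,-4.6,0,0],[29.9,-4.6,0,0],[29.9,-4.6,0,0],[29.9,-4.6,0,0]]' | grep -E '^t|eef'
python3 -m jog '[[0,0,1,0],[0,0,2.5,0],[0,0,4,0],[0,0,5,0],[0,0,5.5,0],[0,0,5.5,0],[0,0,5.5,0],[0,0,5.5,0],[0,0,5.5,0],[0,0,5.5,0],[0,0,5.5,0]]' | grep -E '^t|eef'
cat > cup.py <<'E'
from h import *
import sys
W=snap('wrist',sys.argv[1]); P=pts(W); o,R=axes(); T=(P-o['eef_pos'])@R
def fit(Q,r):
    s=least_squares(lambda p:np.hypot(Q[:,0]-p[0],Q[:,1]-p[1])-r,Q[:,:2].mean(0),loss='soft_l1',f_scale=.0005); return (s.x*1000).round(2),len(Q)
m=(np.abs(T[...,1])<.025)&(np.abs(T[...,0])<.025)&(T[...,2]>.040)&(T[...,2]<.051); print(o['eef_pos'].round(4),'foot',fit(T[m],.016))
m=(P[...,2]>.011)&(P[...,2]<.017)&(np.hypot(P[...,0]-.553,P[...,1]-.259)<.036); Q=T[m]
c0=((np.array([.553,.259,.014])-o['eef_pos'])@R)[:2]
for _ in range(3):
    a=np.arctan2(Q[:,1]-c0[1],Q[:,0]-c0[0]);d=np.hypot(*(Q[:,:2]-c0).T);b=((a+np.pi)/np.radians(5)).astype(int)
    E=np.array([Q[b==k][np.argmax(d[b==k])] for k in np.unique(b) if (b==k).sum()>2]); E=E[np.abs(np.hypot(*(E[:,:2]-c0).T)-.031)<.005]
    f=fit(E,.0308); c0=f[0]/1000
print('cup',f)
E
python3 cup.py w7
```

```text
t: 18.7
eef_pos: [0.5541, 0.2554, 0.1529]
tool_rot: [0.0, 0.707, 0.707, -0.0]
t: 19.62
eef_pos: [0.5541, 0.2572, 0.0986]
tool_rot: [0.0, 0.707, 0.707, 0.0]
[0.554  0.2572 0.0985] foot (array([ 1.99, -1.98]), 292)
cup (array([ 2.97, -1.72]), 55)
```

```bash
python3 -m jog '[[0.05,0.02,0.5,0],[0.08,0.02,1,0],[0.08,0.02,1.8,0],[0.08,0.02,2.4,0],[0.08,0.02,2.7,0],[0.08,0.02,2.7,0],[0.08,0.02,2.7,0],[0.08,0.02,2.7,0]]' | grep -E '^t|eef|contact'
python3 cup.py w8
python3 -m jog '[[0,0,0.2,0],[0,0,0.4,0],[0,0,0.6,0],[0,0,0.8,0],[0,0,1.0,0],[0,0,1.2,0],[0,0,1.2,0],[0,0,1.2,0]]' | grep -E '^t|eef|contact'
```

```text
t: 20.33
eef_pos: [0.5543, 0.2578, 0.0712]
tool_rot: [0.0, 0.707, 0.707, 0.0]
contact_force: [-0.6, -0.2, -2.6]
[0.5543 0.2579 0.0714] foot (array([ 1.89, -2.16]), 297)
cup (array([ 2.4 , -2.04]), 56)
t: 21.05
eef_pos: [0.5539, 0.2578, 0.0589]
tool_rot: [-0.0, 0.707, 0.707, -0.0]
contact_force: [0.0, 0.0, -3.1]
```

```bash
python3 -m jog '[[0,0,0.05,0],[0,0,0.1,0],[0,0,0.15,0],[0,0,0.2,0],[0,0,0.2,0],[0,0,0.2,0]]' | grep -E '^t|eef|contact'
```

```text
t: 21.55
eef_pos: [0.554, 0.2578, 0.0571]
tool_rot: [-0.0, 0.707, 0.707, -0.0]
contact_force: [0.0, -0.5, -2.7]
```

```bash
python3 -m jog '[[0,0,0.03,0],[0,0,0.06,0],[0,0,0.09,0],[0,0,0.09,0],[0,0,0.09,0]]' | grep -E '^t|eef|contact'
```

```text
t: 21.97
eef_pos: [0.5541, 0.2579, 0.0564]
tool_rot: [-0.0, 0.707, 0.707, 0.0]
contact_force: [-0.0, -0.1, 0.2]
```

The foot is on the floor of the rest and its weight is taken up. I'll release and rise.

```bash
python3 -m jog '[[0,0,0,0],[0,0,0,0],[0,0,0,0],[0,0,0,0],[0,0,0,0],[0,0,0,0],[0,0,0,0],[0,0,0,0],[0,0,0,0],[0,0,0,0],[0,0,0,0],[0,0,0,0]]' -1 | grep -E '^t|eef|contact|width'
python3 -m jog '[[0,0,-0.5,0],[0,0,-1.5,0],[0,0,-3,0],[0,0,-5,0],[0,0,-8,0],[0,0,-11,0],[0,0,-14,0],[0,0,-17,0],[0,0,-17,0],[0,0,-17,0],[0,0,-17,0]]' | grep -E '^t|eef|contact'
python3 - <<'E'
from h import *
c=snap('wrist','w9'); P=pts(c); s=snap('side','s9')
m=(P[...,2]>.085)&(P[...,2]<.1)&(np.hypot(P[...,0]-.553,P[...,1]-.258)<.03); print(P[m][:,2].max(),circ(P[m]))
b=cv2.imread('pics/s9.png');a=cv2.imread('pics/w9.png')
cv2.imwrite('pics/c9.png',np.hstack([cv2.resize(a,(400,300)),cv2.resize(b[130:235,170:310],(400,300),interpolation=cv2.INTER_CUBIC)]))
E
```

```text
t: 22.97
eef_pos: [0.554, 0.2579, 0.0562]
tool_rot: [-0.0, 0.707, 0.707, -0.0]
contact_force: [0.5, 0.3, 0.4]
gripper_width: 0.999
t: 23.88
eef_pos: [0.5538, 0.2578, 0.2265]
tool_rot: [-0.0, 0.707, 0.707, 0.0]
contact_force: [0.0, -0.3, -1.2]
0.09734667668545155 [551.9 260.5  12.9]
```

View pics/c9.png

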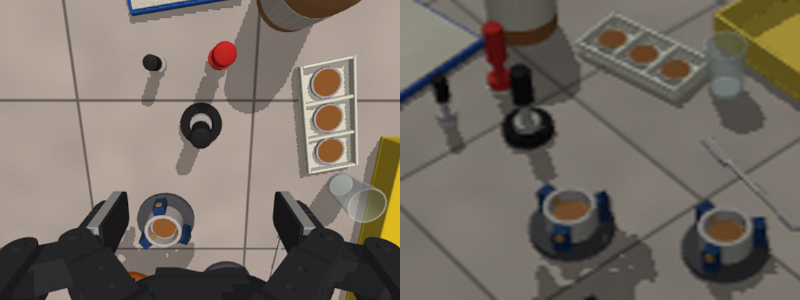

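The tamper stands upright in its cup, both plates are sunk and latched, and everything else is where it was.

```bash
python3 -c "
from station import bot
print(bot.hand_in())"
```

```text
the job is handed in; nothing more can be done
None
```

I pressed the proud plate onto its stop at about 20 N and held it there for a second. It is now latched and level, the tamper is back in its rest, and I handed the job in about 24 s into the 58 s limit; no verdict came back.

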